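# Stair of pillar posts on the laser rail

## Robot

A 6-joint arm with a two-finger parallel gripper is mounted at the origin on the work surface. World frame = base frame: x ahead of the robot, y to its left, z up, the work surface at z = 0. Lengths are in m, angles in degrees, forces in N, time in s.
With the tool pointing down it reaches from about 0.4 to 0.825 m from the base axis. Payload 7 kg.
Tool frame: the origin (TCP) lies midway between the tips of the shut fingers; the grasp point (between the pads) lies 19 mm behind it (ctrl.hold_point_z is the distance from the TCP to the grasp point, in m); z points along the fingers, y is the line along which they close (so a half turn about z gives the same grasp; the last joint's range is limited). The gripper opens to 88 mm and grips with 3 to 60 N. Pads are 19 mm wide; open, the fingers measure 130 mm over their backs; the gripper's body (78 mm by 193 mm) begins 47 mm behind the grasp point.
Start: joints at [-59.41, 20.546, 0.682, 0, -70.136, -16.507], TCP at [0.164, -0.655, 0.227] pointing down, gripper open.
Joint ranges: [-176.03, 176.03], [-82.01, 121.73], [-58.28, 71.71], [-173.87, 95.51], [-174.79, -0.11], [-173.66, 173.66]. Speed limits (degrees/s): [136.94, 136.94, 172.46, 180, 180, 180].

## Interface

Orientations are given as [roll, pitch, yaw] about the fixed x, y, z axes, in that order (R = Rz(yaw) Ry(pitch) Rx(roll)).
In Python, from plant import ctrl gives the robot as it stands.
- The arm moves only by the tool apply_moves, never from a script. Its argument "deltas" is a list of rows, each an object with "fingers": the finger opening in mm, from 0 to 87.6; "delta_pos": the shift along the tool's x, y, z in mm, a list of three; "angular": the turn, a rotation vector about the tool's x, y, z in degrees, a list of three. A call has 1 to 10 rows; each row is the pose to reach, as a shift and turn from the pose commanded when the call began, along the tool's axes at that moment; what a row does not reach only later rows make up. A row lasts 1/10 s, in which the tool goes at most 50 mm and 8.59 degrees, less where a joint would pass 70% of its speed; a pose out of reach is approached as far as the arm can. A call with a gripper value outside its range is refused whole. The fingers move at their own pace and stop on an object; the grip force is fixed at half the most. Time passes only in rows, so rows that repeat a pose let the fingers close. It gives the time, the measured TCP pose, the force, the opening and the grip force at its end, in the units of the state.
- ctrl.get_obs(): the state, without advancing time (a new reading comes with each control period).
- ctrl.snapshot(name): name is "scene" or "top"; returns the picture (480x640x3 uint8, red, green, blue); there is no depth.
- ctrl.camera_params(name): a dict with "fx", "fy", "cx", "cy" (pixels), "cam_to_world" (4x4, takes a point from camera to world coordinates). Camera axes: x right, y up, looking along -z (the intrinsics and any distortion apply to the point x, -y, -z); pixel columns grow to the right and rows downward; lengths in m; the calibration is good to about 2 mm. A picture is of the moment at which its call begins. camera_params takes no time and is no camera call.
- ctrl.close_job(): hands the job in; it is judged then, once.
The state is a dict: "clock": time; "joint_pos": joint angles; "qvel": joint speeds; "tau": joint torques, N m; "tool_pos": TCP position; "orientation": TCP orientation; "force": force on the tool from outside, world axes, zero at the start; "moment": the same for the moment, N m; "opening": finger opening in m; "gripper_force": force on a finger pad.
Only numpy, scipy, OpenCV 4.12 (cv2) and the standard library are available. Lean on these libraries where they do the work, as an engineer would, in place of code of your own. Each camera call takes 0.05 s, during which the arm holds its last target. There are 200 camera calls.

## Task

Stand the four steel pillar posts on the carriers of the optical rail, one upright and centred on each carrier's ring mark, so that they rise like a stair from the lens ring: the shortest on the carrier next to the lens ring, then each taller one, the tallest farthest from it. Lower each all the way down before letting go, without dropping or knocking over any post, leave the white-lidded jar standing among them alone, and let go of everything.

Things in the scene. Friction and masses are not known exactly. Their poses are not given: they have to be found in the camera images.
- post_45: the shortest of four plain round steel pillar posts, 45 mm tall over all: a shaft 25 mm in diameter on a wider foot 32 mm in diameter and 6 mm thick. Loose, standing upright on the bench; weighs 130 g, give or take 20 %. Origin: centre of its underside; z points up along the shaft, the top is at z = 45 mm
- post_63: the second shortest of four plain round steel pillar posts, 63 mm tall over all: a shaft 25 mm in diameter on a wider foot 32 mm in diameter and 6 mm thick. Loose, standing upright on the bench; weighs 195 g, give or take 20 %. Origin: centre of its underside; z points up along the shaft, the top is at z = 63 mm
- post_81: the second tallest of four plain round steel pillar posts, 81 mm tall over all: a shaft 25 mm in diameter on a wider foot 32 mm in diameter and 6 mm thick. Loose, standing upright on the bench; weighs 260 g, give or take 20 %. Origin: centre of its underside; z points up along the shaft, the top is at z = 81 mm
- post_99: the tallest of four plain round steel pillar posts, 99 mm tall over all: a shaft 25 mm in diameter on a wider foot 32 mm in diameter and 6 mm thick. Loose, standing upright on the bench; weighs 324 g, give or take 20 %. Origin: centre of its underside; z points up along the shaft, the top is at z = 99 mm
- carrier_a: one of four identical flat aluminium carriers clamped in a row along the black rail: 64 mm across the rail (x) by 56 mm along it (y) by 12 mm thick, a ring mark 39 mm in diameter drawn round the centre of its flat top. Fixed. Origin: centre of its underside, 20 mm above the bench; the top is 12 mm above the origin (32 mm above the bench). Neighbouring carriers are 68 to 92 mm apart, centre to centre, along the rail; which letter stands where changes
- carrier_b: one of four identical flat aluminium carriers clamped in a row along the black rail: 64 mm across the rail (x) by 56 mm along it (y) by 12 mm thick, a ring mark 39 mm in diameter drawn round the centre of its flat top. Fixed. Origin: centre of its underside, 20 mm above the bench; the top is 12 mm above the origin (32 mm above the bench). Neighbouring carriers are 68 to 92 mm apart, centre to centre, along the rail; which letter stands where changes
- carrier_c: one of four identical flat aluminium carriers clamped in a row along the black rail: 64 mm across the rail (x) by 56 mm along it (y) by 12 mm thick, a ring mark 39 mm in diameter drawn round the centre of its flat top. Fixed. Origin: centre of its underside, 20 mm above the bench; the top is 12 mm above the origin (32 mm above the bench). Neighbouring carriers are 68 to 92 mm apart, centre to centre, along the rail; which letter stands where changes
- carrier_d: one of four identical flat aluminium carriers clamped in a row along the black rail: 64 mm across the rail (x) by 56 mm along it (y) by 12 mm thick, a ring mark 39 mm in diameter drawn round the centre of its flat top. Fixed. Origin: centre of its underside, 20 mm above the bench; the top is 12 mm above the origin (32 mm above the bench). Neighbouring carriers are 68 to 92 mm apart, centre to centre, along the rail; which letter stands where changes
- lens_ring: the round lens in an upright black ring (62 mm outside diameter) on a short stem, standing on one end of the rail, just beyond the last carrier; on the other end stands a finned grey block, 50 by 36 by 50 mm high. Which end is which changes. Fixed. Origin: centre of its underside, 20 mm above the bench; its top is 99 mm above the origin; y runs along the rail. The carriers stand about 80, 160, 240 and 320 mm from it (each within 8 mm)
- jar: a squat closed glass jar with a white lid, 50 mm in diameter, 60 mm tall, loose, standing among the posts, at least 90 mm from the next one. Origin: centre of its underside; z up. Not to be disturbed
There are look-alikes about, which are no part of the job. What is shaped like the post_99 but black, green or red is not meant.

How it is judged (in metres and radians):
At the end, for the whole second after the job is handed in: Each post stands upright (within 4.5 degrees) on top of a carrier, foot centre within 10 mm of the carrier's centre and underside within 3 mm of its top, in rising order of height from the lens ring: 45 mm on the nearest carrier, then 63, 81 and 99 mm; all at rest (((horizontal distance between post_45 and carrier_a below 0.01 m and z of post_45 in the frame of carrier_a between 0.009 and 0.015 m) or (horizontal distance between post_45 and carrier_b below 0.01 m and z of post_45 in the frame of carrier_b between 0.009 and 0.015 m) or (horizontal distance between post_45 and carrier_c below 0.01 m and z of post_45 in the frame of carrier_c between 0.009 and 0.015 m) or (horizontal distance between post_45 and carrier_d below 0.01 m and z of post_45 in the frame of carrier_d between 0.009 and 0.015 m)) and horizontal distance between post_45 and lens_ring between 0.04 and 0.12 m and angle between each of post_45, post_63, post_81, post_99's own z axis and vertical below 0.08 rad and linear speed of each of post_45, post_63, post_81, post_99 below 0.02 m/s and angular speed of each of post_45, post_63, post_81, post_99 below 0.2 rad/s and ((horizontal distance between post_63 and carrier_a below 0.01 m and z of post_63 in the frame of carrier_a between 0.009 and 0.015 m) or (horizontal distance between post_63 and carrier_b below 0.01 m and z of post_63 in the frame of carrier_b between 0.009 and 0.015 m) or (horizontal distance between post_63 and carrier_c below 0.01 m and z of post_63 in the frame of carrier_c between 0.009 and 0.015 m) or (horizontal distance between post_63 and carrier_d below 0.01 m and z of post_63 in the frame of carrier_d between 0.009 and 0.015 m)) and horizontal distance between post_63 and lens_ring between 0.12 and 0.2 m and ((horizontal distance between post_81 and carrier_a below 0.01 m and z of post_81 in the frame of carrier_a between 0.009 and 0.015 m) or (horizontal distance between post_81 and carrier_b below 0.01 m and z of post_81 in the frame of carrier_b between 0.009 and 0.015 m) or (horizontal distance between post_81 and carrier_c below 0.01 m and z of post_81 in the frame of carrier_c between 0.009 and 0.015 m) or (horizontal distance between post_81 and carrier_d below 0.01 m and z of post_81 in the frame of carrier_d between 0.009 and 0.015 m)) and horizontal distance between post_81 and lens_ring between 0.2 and 0.28 m and ((horizontal distance between post_99 and carrier_a below 0.01 m and z of post_99 in the frame of carrier_a between 0.009 and 0.015 m) or (horizontal distance between post_99 and carrier_b below 0.01 m and z of post_99 in the frame of carrier_b between 0.009 and 0.015 m) or (horizontal distance between post_99 and carrier_c below 0.01 m and z of post_99 in the frame of carrier_c between 0.009 and 0.015 m) or (horizontal distance between post_99 and carrier_d below 0.01 m and z of post_99 in the frame of carrier_d between 0.009 and 0.015 m)) and horizontal distance between post_99 and lens_ring between 0.28 and 0.36 m); the robot touches nothing.
It fails at once if a post is knocked over (angle between any of post_45, post_63, post_81, post_99's own z axis and vertical above 0.6 rad).
It fails at once if the jar is disturbed (moved more than 20 mm from its place, or tipped) (distance of jar from where it was at the start of the episode above 0.02 m or angle between jar's own z axis and vertical above 0.3 rad).
It fails at once if a post is dropped (out of the fingers while its underside is more than 12 mm above the carriers' tops) ((height (world z) of post_45 above 0.044 m and contact force between the fingers and post_45 below 0.05 N) or (height (world z) of post_63 above 0.044 m and contact force between the fingers and post_63 below 0.05 N) or (height (world z) of post_81 above 0.044 m and contact force between the fingers and post_81 below 0.05 N) or (height (world z) of post_99 above 0.044 m and contact force between the fingers and post_99 below 0.05 N)).
It also fails if it takes over 96 s, if anything falls off the work surface, if the arm or the gripper's body presses on something with over 40 N, if the wrist force passes 120 N, or if a joint passes its speed limit or range.

## Working session

There is one attempt and no reset: what is moved stays moved. The work goes in short steps, Python scripts to look and compute and a tool call to move; the robot and the scene stay as the last step left them, time stands still between calls to the robot, and variables do not carry over. Pictures are saved under pics/ and viewed, at most 14 in all, crops included, and the job is handed in when it is done.

Besides the shell and the picture viewer there is one more tool, called as name([rows], argument=value, ...), one row to a line, values as JSON. apply_moves: Moves the arm, as the interface text tells. Its arguments: {"type":"object","properties":{"deltas":{"type":"array"}},"required":["deltas"]}

```bash
mkdir -p pics; python3 - <<'E'
from plant import ctrl
import cv2
for n in("scene","top"):
    cv2.imwrite(f"pics/{n}0.png",ctrl.snapshot(n)[:,:,::-1]); p=ctrl.camera_params(n); print(n,p)
print(ctrl.get_obs(),ctrl.hold_point_z)
E
```

```text
scene {'fx': 564.2390379142239, 'fy': 564.2390379142239, 'cx': 317.9748552922738, 'cy': 236.98076535145765, 'cam_to_world': array([[ 6.05981380e-01, -5.78714341e-01,  5.45780431e-01,
         1.06582559e+00],
       [ 7.95478429e-01,  4.41541741e-01, -4.15036094e-01,
        -4.41881946e-01],
       [-7.97502017e-04,  6.85660705e-01,  7.27920848e-01,
         7.76650185e-01],
       [ 0.00000000e+00,  0.00000000e+00,  0.00000000e+00,
         1.00000000e+00]])}
top {'fx': 526.0703133007491, 'fy': 526.0703133007491, 'cx': 318.8218235921215, 'cy': 239.5038775171114, 'cam_to_world': array([[ 0.02747281,  0.99470961, -0.09898506,  0.44656238],
       [-0.99938876,  0.02518987, -0.02424007, -0.0328714 ],
       [-0.02161841,  0.0995905 ,  0.99479364,  0.90289234],
       [ 0.        ,  0.        ,  0.        ,  1.        ]])}
{'clock': 0.1, 'joint_pos': array([-5.94099803e+01,  2.05877980e+01,  6.39172462e-01, -1.80611608e-02,
       -7.01370776e+01, -1.65062253e+01]), 'qvel': array([ 0.06895795, -0.1470525 ,  0.11286375, -0.02242166, -0.00120377,
        0.01323941]), 'tau': array([-2.99150124e-04, -5.84162056e+01,  2.93752652e+01,  7.01555863e+00,
        1.01519926e-02, -9.09476194e-05]), 'tool_pos': array([ 0.16411239, -0.65428663,  0.22571123]), 'orientation': array([ 1.79913004e+02, -8.07237298e-03, -1.65922349e+02]), 'force': array([-0.39362035, -0.58341332, -0.81126434]), 'moment': array([ 0.0401949 , -0.01949638, -0.00436328]), 'gripper_force': 0.0, 'opening': 0.08761074299807044} 0.0188
```

View pics/scene0.png

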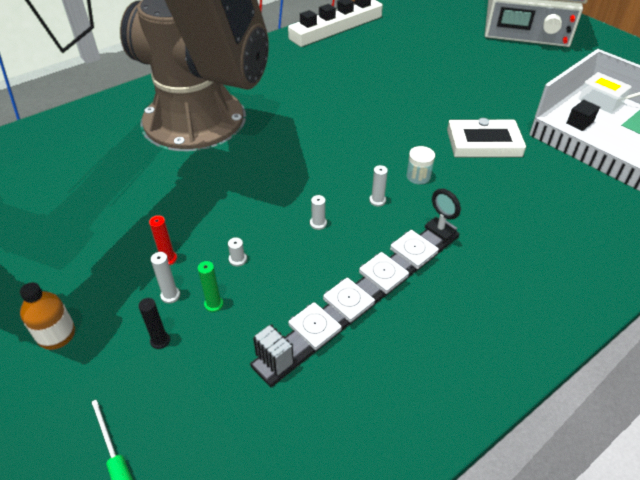

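View pics/top0.png

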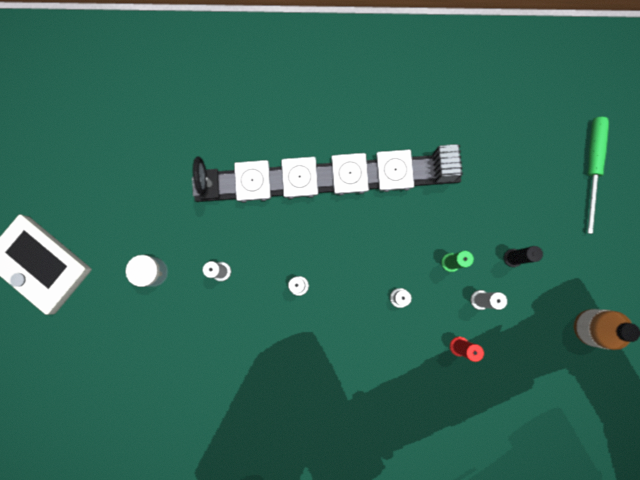

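The scene picture shows the lens ring at upper right (445,210) and the finned block at lower left. The posts in it are 45 at (237,250), 63 at (318,210), 81 at (379,185) and 99 at (165,277), with red, green and black copies around the 99. In the top picture the lens is at left (200,180), the carriers are at columns 252, 299, 350 and 395 on rows 170–180, and the post tops are at (211,269), (297,286), (403,298) and (502,301).

```bash
cat > h.py <<'E'
import cv2, numpy as np
from plant import ctrl
def ray(n,u,v,z):
    p=ctrl.camera_params(n); M=p["cam_to_world"]
    d=M[:3,:3]@np.array([(u-p["cx"])/p["fx"],-(v-p["cy"])/p["fy"],-1]); o=M[:3,3]
    return (o+d*(z-o[2])/d[2])[:2]
def delta(x,y,z,yaw=None):  # shift in tool axes (mm) and turn about tool z (deg)
    from scipy.spatial.transform import Rotation as R
    o=ctrl.get_obs(); r=R.from_euler('xyz',o["orientation"],degrees=True)
    d=r.inv().apply(np.array([x,y,z])-o["tool_pos"])*1000
    return d.round(1), None if yaw is None else -((yaw-o["orientation"][2]+90)%180-90)
E
python3 - <<'E'
from h import *
def dots(n,guess,z,r):
    g=cv2.cvtColor(cv2.imread(f"pics/{n}0.png"),cv2.COLOR_BGR2GRAY).astype(float)
    for (u,v),h in zip(guess,z):
        w=g[v-r:v+r+1,u-r:u+r+1]; k=np.clip(np.percentile(w,60)-w-30,0,None)
        yy,xx=np.mgrid[-r:r+1,-r:r+1]; s=k.sum()+1e-9
        U,V=u+(k*xx).sum()/s,v+(k*yy).sum()/s
        print(n,h,round(U,1),round(V,1),ray(n,U,V,h).round(4),int(s))
zc=[.032]*4; zp=[.081,.063,.045,.099]
dots("top",[(252,180),(299,177),(350,173),(395,170)],zc,3)
dots("scene",[(415,247),(384,270),(349,296),(315,323)],zc,3)
dots("top",[(211,270),(297,286),(403,298),(502,301)],zp,2)
dots("scene",[(380,170),(318,200),(236,243),(160,258)],zp,2)
zl=[.099]*3
dots("top",[(465,259),(475,352),(534,254)],zl,2)
print("jar",ray("top",142,270,.06), "lens", ray("top",200,178,.07))
E
```

```text
top 0.032 251.7 179.5 [0.6321 0.1045] 201
top 0.032 299.2 176.0 [0.6399 0.0244] 245
top 0.032 349.7 172.4 [ 0.6481 -0.0604] 225
top 0.032 395.1 169.0 [ 0.6556 -0.1366] 249
scene 0.032 414.4 246.0 [0.6295 0.1061] 101
scene 0.032 383.7 269.4 [0.637  0.0262] 130
scene 0.032 348.5 296.5 [ 0.6453 -0.0591] 223
scene 0.032 314.4 322.7 [ 0.6526 -0.1349] 252
top 0.081 210.3 269.1 [0.4774 0.1561] 1007
top 0.063 296.2 284.9 [0.4566 0.0217] 893
top 0.045 402.9 297.7 [ 0.4409 -0.1504] 748
top 0.099 500.0 300.5 [ 0.441  -0.2889] 84
scene 0.081 380.4 169.3 [0.4753 0.1571] 313
scene 0.063 317.9 199.3 [0.4544 0.023 ] 377
scene 0.045 234.9 242.3 [ 0.4386 -0.1493] 511
scene 0.099 158.6 257.2 [ 0.4386 -0.2847] 653
top 0.099 464.9 258.5 [ 0.5031 -0.2364] 264
top 0.099 474.7 352.5 [ 0.3629 -0.2508] 81
top 0.099 534.0 254.0 [ 0.5127 -0.3406] 0
jar [0.4737915  0.27150702] lens [0.62456638 0.18245824]
```

```bash
python3 - <<'E'
import cv2
a=cv2.imread("pics/top0.png")[230:380,180:560]
cv2.imwrite("pics/c1.png",cv2.resize(a,None,fx=2.1,fy=2.1,interpolation=2))
E
```

```text
(no output)
```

View pics/c1.png

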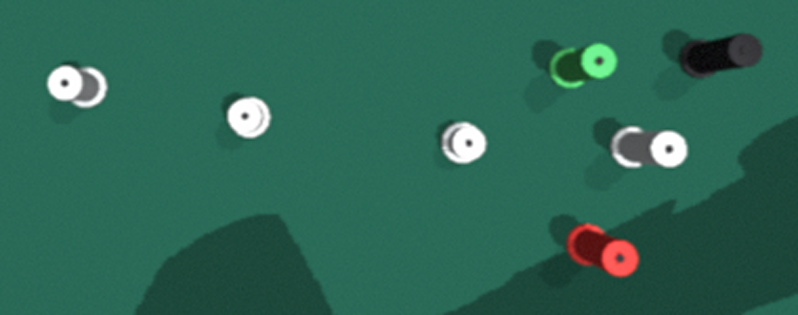

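In the crop the 99's top dot is at about (498.6,301) in the full top picture, and the other dots match their guesses. A single tool yaw of -84.4° closes the fingers across the rail and clears everything. First I go above the 99.

```bash
python3 - <<'E'
from h import *
print(ray("top",498.6,301,.099), delta(.4395,-.2855,.226,-84.4))
E
```

```text
[ 0.44029413 -0.28679467] (array([-3.568e+02,  2.907e+02,  1.000e-01]), np.float64(-81.52234884761896))
```

apply_moves([
  {"fingers": 87.6, "delta_pos": [-30, 25, 0], "angular": [0, 0, -8]},
  {"fingers": 87.6, "delta_pos": [-70, 57, 0], "angular": [0, 0, -16]},
  {"fingers": 87.6, "delta_pos": [-110, 90, 0], "angular": [0, 0, -24]},
  {"fingers": 87.6, "delta_pos": [-150, 122, 0], "angular": [0, 0, -32]},
  {"fingers": 87.6, "delta_pos": [-190, 155, 0], "angular": [0, 0, -40]},
  {"fingers": 87.6, "delta_pos": [-230, 188, 0], "angular": [0, 0, -48]},
  {"fingers": 87.6, "delta_pos": [-270, 220, 0], "angular": [0, 0, -56]},
  {"fingers": 87.6, "delta_pos": [-310, 252, 0], "angular": [0, 0, -64]},
  {"fingers": 87.6, "delta_pos": [-340, 277, 0], "angular": [0, 0, -72]},
  {"fingers": 87.6, "delta_pos": [-356.8, 290.7, 0], "angular": [0, 0, -80]},
])

```text
clock: 1.1
tool_pos: [0.4412, -0.283, 0.2265]
orientation: [-180.0, 0.0, -85.4]
force: [-0.4, -1.2, -0.2]
opening: 0.0878
gripper_force: 0.0
```

apply_moves([
  {"fingers": 87.6, "delta_pos": [0, 0, 0], "angular": [0, 0, -1.5]},
  {"fingers": 87.6, "delta_pos": [0, 0, 0], "angular": [0, 0, -1.5]},
  {"fingers": 87.6, "delta_pos": [0, 0, 0], "angular": [0, 0, -1.5]},
])

```text
clock: 1.4
tool_pos: [0.439, -0.2863, 0.2263]
orientation: [180.0, 0.0, -84.6]
force: [0.1, 0.2, 0.6]
opening: 0.0878
gripper_force: 0.0
```

```bash
python3 - <<'E'
from h import *
o=ctrl.get_obs();print(o["clock"],o["tool_pos"],o["orientation"],o["force"])
print(delta(.4395,-.2855,.046,-84.4))
for n in("scene","top"): cv2.imwrite(f"pics/{n}1.png",ctrl.snapshot(n)[:,:,::-1])
E
```

```text
1.4 [ 0.43899491 -0.28631423  0.2263437 ] [ 1.79966942e+02  1.09729210e-02 -8.45572575e+01] [0.06665864 0.1662804  0.59938197]
(array([ -0.7,  -0.7, 180.3]), np.float64(-0.15725745618439646))
```

View pics/scene1.png

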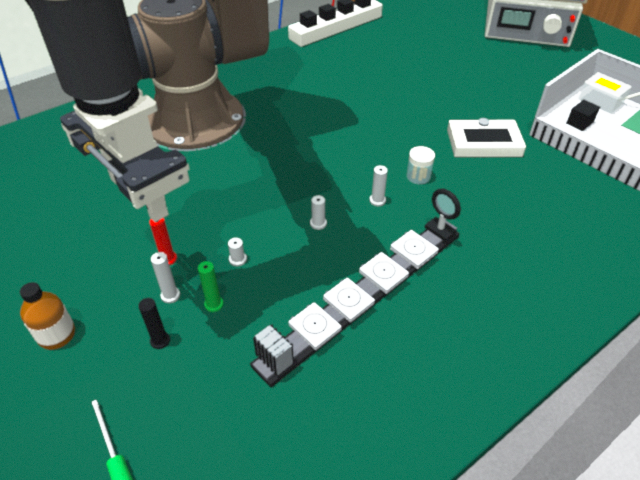

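The gripper hangs above the 99 with the nearer finger at (160,210), and all posts still stand. I check the tool's projection before going down.

```bash
python3 - <<'E'
from h import *
def proj(n,P):
    p=ctrl.camera_params(n); M=np.linalg.inv(p["cam_to_world"]); c=M[:3,:3]@P+M[:3,3]
    return p["cx"]-p["fx"]*c[0]/c[2], p["cy"]+p["fy"]*c[1]/c[2]
t=ctrl.get_obs()["tool_pos"]
for dx in(-.05,0,.05): print([np.round(proj(n,t+[dx,0,0])) for n in("scene","top")])
a=cv2.imread("pics/top1.png")[230:380,380:580]
cv2.imwrite("pics/c2.png",cv2.resize(a,None,fx=3,fy=3))
E
```

```text
[array([124., 181.]), array([531., 344.])]
[array([139., 199.]), array([531., 304.])]
[array([155., 219.]), array([530., 264.])]
```

View pics/c2.png

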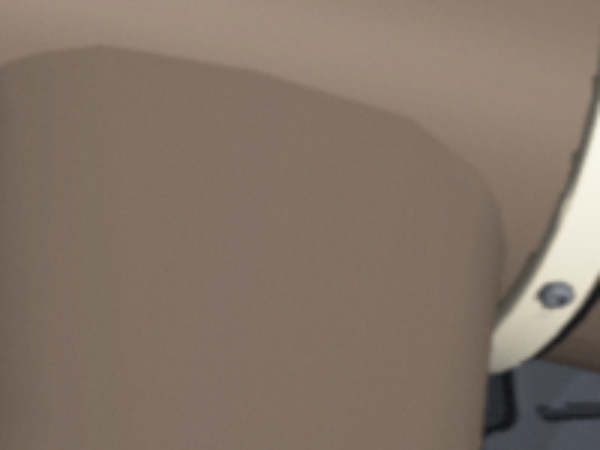

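The top view is blocked by the arm, but the near fingertip at about (158,217) agrees with the projection. Going down.

apply_moves([
  {"fingers": 87.6, "delta_pos": [-0.7, -0.7, 25], "angular": [0, 0, 0]},
  {"fingers": 87.6, "delta_pos": [-0.7, -0.7, 55], "angular": [0, 0, 0]},
  {"fingers": 87.6, "delta_pos": [-0.7, -0.7, 85], "angular": [0, 0, 0]},
  {"fingers": 87.6, "delta_pos": [-0.7, -0.7, 110], "angular": [0, 0, 0]},
  {"fingers": 87.6, "delta_pos": [-0.7, -0.7, 130], "angular": [0, 0, 0]},
  {"fingers": 87.6, "delta_pos": [-0.7, -0.7, 150], "angular": [0, 0, 0]},
  {"fingers": 87.6, "delta_pos": [-0.7, -0.7, 165], "angular": [0, 0, 0]},
  {"fingers": 87.6, "delta_pos": [-0.7, -0.7, 175], "angular": [0, 0, 0]},
  {"fingers": 87.6, "delta_pos": [-0.7, -0.7, 180], "angular": [0, 0, 0]},
  {"fingers": 87.6, "delta_pos": [-0.7, -0.7, 180], "angular": [0, 0, 0]},
])

```text
clock: 2.5
tool_pos: [0.4398, -0.2855, 0.0462]
orientation: [180.0, 0.0, -84.5]
force: [-0.4, -0.1, -0.4]
opening: 0.0879
gripper_force: 0.0
```

apply_moves([
  {"fingers": 60, "delta_pos": [0, 0, 0], "angular": [0, 0, 0]},
  {"fingers": 45, "delta_pos": [0, 0, 0], "angular": [0, 0, 0]},
  {"fingers": 35, "delta_pos": [0, 0, 0], "angular": [0, 0, 0]},
  {"fingers": 30, "delta_pos": [0, 0, 0], "angular": [0, 0, 0]},
  {"fingers": 25, "delta_pos": [0, 0, 0], "angular": [0, 0, 0]},
  {"fingers": 15, "delta_pos": [0, 0, 0], "angular": [0, 0, 0]},
  {"fingers": 10, "delta_pos": [0, 0, 0], "angular": [0, 0, 0]},
  {"fingers": 10, "delta_pos": [0, 0, 0], "angular": [0, 0, 0]},
  {"fingers": 10, "delta_pos": [0, 0, 0], "angular": [0, 0, 0]},
])

```text
clock: 3.4
tool_pos: [0.4403, -0.2851, 0.0466]
orientation: [-180.0, -0.0, -84.4]
force: [0.3, -0.0, -0.7]
opening: 0.0245
gripper_force: 30.0
```

apply_moves([
  {"fingers": 10, "delta_pos": [0, 0, -8], "angular": [0, 0, 0]},
  {"fingers": 10, "delta_pos": [0, 0, -25], "angular": [0, 0, 0]},
  {"fingers": 10, "delta_pos": [0, 0, -48], "angular": [0, 0, 0]},
  {"fingers": 10, "delta_pos": [0, 0, -73], "angular": [0, 0, 0]},
  {"fingers": 10, "delta_pos": [0, 0, -98], "angular": [0, 0, 0]},
  {"fingers": 10, "delta_pos": [0, 0, -118], "angular": [0, 0, 0]},
  {"fingers": 10, "delta_pos": [0, 0, -128], "angular": [0, 0, 0]},
  {"fingers": 10, "delta_pos": [0, 0, -130], "angular": [0, 0, 0]},
])

```text
clock: 4.2
tool_pos: [0.4405, -0.2852, 0.1776]
orientation: [-179.9, -0.0, -84.4]
force: [-0.4, 0.8, -3.6]
opening: 0.0245
gripper_force: 30.0
```

apply_moves([
  {"fingers": 10, "delta_pos": [-6, -11, 0], "angular": [0, 0, 0]},
  {"fingers": 10, "delta_pos": [-18, -32, 0], "angular": [0, 0, 0]},
  {"fingers": 10, "delta_pos": [-35, -62, 0], "angular": [0, 0, 0]},
  {"fingers": 10, "delta_pos": [-53, -94, 0], "angular": [0, 0, 0]},
  {"fingers": 10, "delta_pos": [-71, -126, 0], "angular": [0, 0, 0]},
  {"fingers": 10, "delta_pos": [-89, -158, 0], "angular": [0, 0, 0]},
  {"fingers": 10, "delta_pos": [-105, -187, 0], "angular": [0, 0, 0]},
  {"fingers": 10, "delta_pos": [-117, -208, 0], "angular": [0, 0, 0]},
  {"fingers": 10, "delta_pos": [-124, -221, 0], "angular": [0, 0, 0]},
  {"fingers": 10, "delta_pos": [-127.7, -227.4, 0], "angular": [0, 0, 0]},
])

```text
clock: 5.2
tool_pos: [0.6545, -0.1348, 0.1747]
orientation: [179.9, 0.0, -84.4]
force: [0.1, -0.6, -4.0]
opening: 0.0245
gripper_force: 30.0
```

apply_moves([
  {"fingers": 10, "delta_pos": [0, 0, 10], "angular": [0, 0, 0]},
  {"fingers": 10, "delta_pos": [0, 0, 28], "angular": [0, 0, 0]},
  {"fingers": 10, "delta_pos": [0, 0, 46], "angular": [0, 0, 0]},
  {"fingers": 10, "delta_pos": [0, 0, 62], "angular": [0, 0, 0]},
  {"fingers": 10, "delta_pos": [0, 0, 72], "angular": [0, 0, 0]},
  {"fingers": 10, "delta_pos": [0, 0, 78], "angular": [0, 0, 0]},
  {"fingers": 10, "delta_pos": [0, 0, 80], "angular": [0, 0, 0]},
  {"fingers": 10, "delta_pos": [0, 0, 80], "angular": [0, 0, 0]},
])

```text
clock: 6.0
tool_pos: [0.6541, -0.1362, 0.0968]
orientation: [-180.0, -0.0, -84.4]
force: [0.4, 0.9, -3.1]
opening: 0.0244
gripper_force: 30.0
```

```bash
python3 - <<'E'
from h import *
o=ctrl.get_obs();print(o["clock"],o["tool_pos"],o["force"])
print(delta(.6541,-.1358,.0785,-84.4))
a=ctrl.snapshot("scene")[:,:,::-1]; cv2.imwrite("pics/s2.png",a)
cv2.imwrite("pics/c3.png",cv2.resize(a[190:390,210:480],None,fx=2.8,fy=2.8))
E
```

```text
6.0 [ 0.65412913 -0.13616113  0.09680836] [ 0.42817342  0.91841861 -3.13199397]
(array([-0.4, -0. , 18.3]), np.float64(-0.028821019988143348))
```

View pics/c3.png

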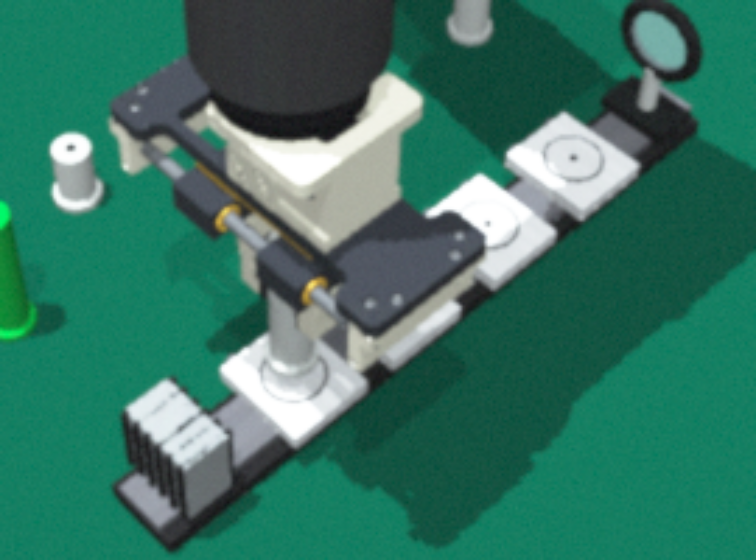

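The 99 hangs just above the end carrier, with its foot at (292,375) in the crop, near the ring's centre. Lowering until the force shows contact.

apply_moves([
  {"fingers": 10, "delta_pos": [-0.4, 0, 6], "angular": [0, 0, 0]},
  {"fingers": 10, "delta_pos": [-0.4, 0, 11], "angular": [0, 0, 0]},
  {"fingers": 10, "delta_pos": [-0.4, 0, 15], "angular": [0, 0, 0]},
  {"fingers": 10, "delta_pos": [-0.4, 0, 17], "angular": [0, 0, 0]},
  {"fingers": 10, "delta_pos": [-0.4, 0, 17.8], "angular": [0, 0, 0]},
  {"fingers": 10, "delta_pos": [-0.4, 0, 18.4], "angular": [0, 0, 0]},
  {"fingers": 10, "delta_pos": [-0.4, 0, 18.4], "angular": [0, 0, 0]},
])

```text
clock: 6.75
tool_pos: [0.6539, -0.1356, 0.0786]
orientation: [180.0, -0.0, -84.4]
force: [-1.7, 1.3, 1.1]
opening: 0.0248
gripper_force: 30.0
```

Contact: the vertical force went from -3.2 to +1.1 N. Open the fingers and rise straight up.

apply_moves([
  {"fingers": 28, "delta_pos": [0, 0, 0], "angular": [0, 0, 0]},
  {"fingers": 36, "delta_pos": [0, 0, 0], "angular": [0, 0, 0]},
  {"fingers": 60, "delta_pos": [0, 0, 0], "angular": [0, 0, 0]},
  {"fingers": 80, "delta_pos": [0, 0, 0], "angular": [0, 0, 0]},
  {"fingers": 80, "delta_pos": [0, 0, -10], "angular": [0, 0, 0]},
  {"fingers": 80, "delta_pos": [0, 0, -35], "angular": [0, 0, 0]},
  {"fingers": 80, "delta_pos": [0, 0, -65], "angular": [0, 0, 0]},
  {"fingers": 80, "delta_pos": [0, 0, -100], "angular": [0, 0, 0]},
  {"fingers": 80, "delta_pos": [0, 0, -115], "angular": [0, 0, 0]},
  {"fingers": 80, "delta_pos": [0, 0, -120], "angular": [0, 0, 0]},
])

```text
clock: 7.75
tool_pos: [0.6553, -0.1357, 0.2016]
orientation: [-179.7, -0.0, -84.4]
force: [1.0, -0.1, -0.7]
opening: 0.0798
gripper_force: 0.0
```

```bash
python3 - <<'E'
from h import *
print(ctrl.get_obs()["tool_pos"],delta(.4763,.1566,.198,-84.4))
E
```

```text
[ 0.65526184 -0.13565152  0.2016013 ] (array([-308.3,  149.6,    2.7]), np.float64(-0.004638598460829257))
```

apply_moves([
  {"fingers": 87.6, "delta_pos": [-20, 10, 0], "angular": [0, 0, 0]},
  {"fingers": 87.6, "delta_pos": [-60, 29, 0], "angular": [0, 0, 0]},
  {"fingers": 87.6, "delta_pos": [-100, 48, 0], "angular": [0, 0, 0]},
  {"fingers": 87.6, "delta_pos": [-140, 67, 0], "angular": [0, 0, 0]},
  {"fingers": 87.6, "delta_pos": [-180, 87, 0], "angular": [0, 0, 0]},
  {"fingers": 87.6, "delta_pos": [-220, 106, 0], "angular": [0, 0, 0]},
  {"fingers": 87.6, "delta_pos": [-260, 125, 0], "angular": [0, 0, 0]},
  {"fingers": 87.6, "delta_pos": [-290, 140, 0], "angular": [0, 0, 0]},
  {"fingers": 87.6, "delta_pos": [-308.4, 148.6, 0], "angular": [0, 0, 0]},
  {"fingers": 87.6, "delta_pos": [-308.4, 148.6, 0], "angular": [0, 0, 0]},
])

```text
clock: 8.75
tool_pos: [0.4747, 0.1586, 0.1979]
orientation: [180.0, 0.0, -84.3]
force: [0.8, -0.2, -0.7]
opening: 0.0877
gripper_force: 0.0
```

```bash
python3 - <<'E'
from h import *
o=ctrl.get_obs();print(o["tool_pos"],o["orientation"][2],delta(.4763,.1566,.032,-84.4))
a=ctrl.snapshot("scene")[:,:,::-1]; cv2.imwrite("pics/s3.png",a)
E
```

```text
[0.4747421  0.15858059 0.19789536] -84.25523328201636 (array([  2.2,  -1.4, 165.9]), np.float64(0.14476671798364293))
```

View pics/s3.png

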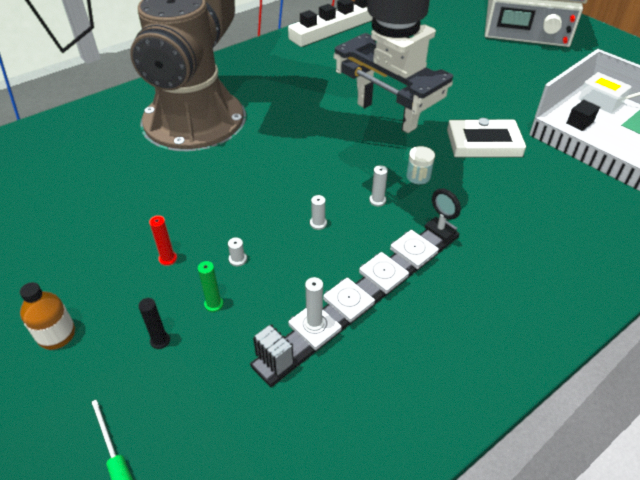

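The 99 stands on the end carrier, top at (314,284), foot at (315,324), and the gripper hangs open above the 81. Going down on the 81.

apply_moves([
  {"fingers": 87.6, "delta_pos": [1, -0.5, 20], "angular": [0, 0, 0]},
  {"fingers": 87.6, "delta_pos": [1, -0.5, 50], "angular": [0, 0, 0]},
  {"fingers": 87.6, "delta_pos": [1, -0.5, 80], "angular": [0, 0, 0]},
  {"fingers": 87.6, "delta_pos": [1, -0.5, 110], "angular": [0, 0, 0]},
  {"fingers": 87.6, "delta_pos": [1, -0.5, 132], "angular": [0, 0, 0]},
  {"fingers": 87.6, "delta_pos": [1, -0.5, 148], "angular": [0, 0, 0]},
  {"fingers": 87.6, "delta_pos": [1, -0.5, 159], "angular": [0, 0, 0]},
  {"fingers": 87.6, "delta_pos": [1, -0.5, 165], "angular": [0, 0, 0]},
  {"fingers": 87.6, "delta_pos": [1, -0.5, 166], "angular": [0, 0, 0]},
  {"fingers": 87.6, "delta_pos": [1, -0.5, 166], "angular": [0, 0, 0]},
])

```text
clock: 9.8
tool_pos: [0.4771, 0.156, 0.0325]
orientation: [-180.0, 0.0, -84.4]
force: [0.6, -0.2, 0.3]
opening: 0.0875
gripper_force: 0.0
```

apply_moves([
  {"fingers": 60, "delta_pos": [0, 0, 0], "angular": [0, 0, 0]},
  {"fingers": 45, "delta_pos": [0, 0, 0], "angular": [0, 0, 0]},
  {"fingers": 35, "delta_pos": [0, 0, 0], "angular": [0, 0, 0]},
  {"fingers": 30, "delta_pos": [0, 0, 0], "angular": [0, 0, 0]},
  {"fingers": 25, "delta_pos": [0, 0, 0], "angular": [0, 0, 0]},
  {"fingers": 15, "delta_pos": [0, 0, 0], "angular": [0, 0, 0]},
  {"fingers": 10, "delta_pos": [0, 0, 0], "angular": [0, 0, 0]},
  {"fingers": 10, "delta_pos": [0, 0, 0], "angular": [0, 0, 0]},
  {"fingers": 10, "delta_pos": [0, 0, 0], "angular": [0, 0, 0]},
])

```text
clock: 10.7
tool_pos: [0.4768, 0.156, 0.0321]
orientation: [-180.0, 0.0, -84.4]
force: [0.7, 0.6, 0.4]
opening: 0.0243
gripper_force: 30.0
```

apply_moves([
  {"fingers": 10, "delta_pos": [0, 0, -8], "angular": [0, 0, 0]},
  {"fingers": 10, "delta_pos": [0, 0, -25], "angular": [0, 0, 0]},
  {"fingers": 10, "delta_pos": [0, 0, -48], "angular": [0, 0, 0]},
  {"fingers": 10, "delta_pos": [0, 0, -70], "angular": [0, 0, 0]},
  {"fingers": 10, "delta_pos": [0, 0, -85], "angular": [0, 0, 0]},
  {"fingers": 10, "delta_pos": [0, 0, -90], "angular": [0, 0, 0]},
  {"fingers": 10, "delta_pos": [0, 0, -90], "angular": [0, 0, 0]},
])

```text
clock: 11.4
tool_pos: [0.4768, 0.1561, 0.1228]
orientation: [-179.9, 0.0, -84.4]
force: [-0.6, -0.1, -2.1]
opening: 0.0245
gripper_force: 30.0
```

apply_moves([
  {"fingers": 10, "delta_pos": [10, -6, 0], "angular": [0, 0, 0]},
  {"fingers": 10, "delta_pos": [33, -21, 0], "angular": [0, 0, 0]},
  {"fingers": 10, "delta_pos": [64, -41, 0], "angular": [0, 0, 0]},
  {"fingers": 10, "delta_pos": [97, -62, 0], "angular": [0, 0, 0]},
  {"fingers": 10, "delta_pos": [130, -83, 0], "angular": [0, 0, 0]},
  {"fingers": 10, "delta_pos": [163, -104, 0], "angular": [0, 0, 0]},
  {"fingers": 10, "delta_pos": [192, -122, 0], "angular": [0, 0, 0]},
  {"fingers": 10, "delta_pos": [214, -136, 0], "angular": [0, 0, 0]},
  {"fingers": 10, "delta_pos": [227, -145, 0], "angular": [0, 0, 0]},
  {"fingers": 10, "delta_pos": [232, -148, 0], "angular": [0, 0, 0]},
])

```text
clock: 12.4
tool_pos: [0.6467, -0.0623, 0.1204]
orientation: [179.9, -0.0, -84.5]
force: [-0.8, -0.4, -2.3]
opening: 0.0246
gripper_force: 30.0
```

apply_moves([
  {"fingers": 10, "delta_pos": [0, 0, 8], "angular": [0, 0, 0]},
  {"fingers": 10, "delta_pos": [0, 0, 22], "angular": [0, 0, 0]},
  {"fingers": 10, "delta_pos": [0, 0, 33], "angular": [0, 0, 0]},
  {"fingers": 10, "delta_pos": [0, 0, 39], "angular": [0, 0, 0]},
  {"fingers": 10, "delta_pos": [0, 0, 40], "angular": [0, 0, 0]},
  {"fingers": 10, "delta_pos": [0, 0, 40], "angular": [0, 0, 0]},
])

```text
clock: 13.0
tool_pos: [0.6466, -0.0601, 0.0821]
orientation: [180.0, -0.0, -84.4]
force: [-0.1, 0.0, -2.6]
opening: 0.0246
gripper_force: 30.0
```

```bash
python3 - <<'E'
from h import *
o=ctrl.get_obs();print(o["tool_pos"],delta(.6467,-.0604,.0641,-84.4))
a=ctrl.snapshot("scene")[:,:,::-1]; cv2.imwrite("pics/c4.png",cv2.resize(a[190:390,210:480],None,fx=2.8,fy=2.8))
E
```

```text
[ 0.64655792 -0.0601434   0.08205226] (array([ 0.3, -0.1, 18. ]), np.float64(0.025264333030605712))
```

View pics/c4.png

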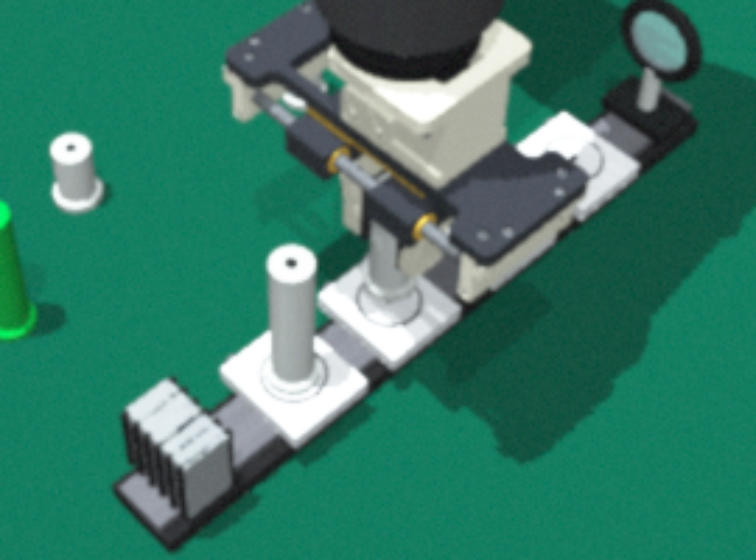

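The 99 stands centred in its ring at (293,380). The 81 hangs over the next carrier, foot at (388,295), near its ring centre. Lowering.

apply_moves([
  {"fingers": 10, "delta_pos": [0, 0, 6], "angular": [0, 0, 0]},
  {"fingers": 10, "delta_pos": [0, 0, 11], "angular": [0, 0, 0]},
  {"fingers": 10, "delta_pos": [0, 0, 15], "angular": [0, 0, 0]},
  {"fingers": 10, "delta_pos": [0, 0, 17], "angular": [0, 0, 0]},
  {"fingers": 10, "delta_pos": [0, 0, 17.8], "angular": [0, 0, 0]},
  {"fingers": 10, "delta_pos": [0, 0, 18.3], "angular": [0, 0, 0]},
  {"fingers": 10, "delta_pos": [0, 0, 18.3], "angular": [0, 0, 0]},
])

```text
clock: 13.75
tool_pos: [0.6465, -0.0606, 0.0642]
orientation: [-180.0, -0.0, -84.4]
force: [-1.9, -0.2, 0.3]
opening: 0.0245
gripper_force: 30.0
```

apply_moves([
  {"fingers": 28, "delta_pos": [0, 0, 0], "angular": [0, 0, 0]},
  {"fingers": 36, "delta_pos": [0, 0, 0], "angular": [0, 0, 0]},
  {"fingers": 60, "delta_pos": [0, 0, 0], "angular": [0, 0, 0]},
  {"fingers": 80, "delta_pos": [0, 0, 0], "angular": [0, 0, 0]},
  {"fingers": 80, "delta_pos": [0, 0, -10], "angular": [0, 0, 0]},
  {"fingers": 80, "delta_pos": [0, 0, -35], "angular": [0, 0, 0]},
  {"fingers": 80, "delta_pos": [0, 0, -65], "angular": [0, 0, 0]},
  {"fingers": 80, "delta_pos": [0, 0, -100], "angular": [0, 0, 0]},
  {"fingers": 80, "delta_pos": [0, 0, -115], "angular": [0, 0, 0]},
  {"fingers": 80, "delta_pos": [0, 0, -120], "angular": [0, 0, 0]},
])

```text
clock: 14.75
tool_pos: [0.6479, -0.0604, 0.1873]
orientation: [-179.7, 0.0, -84.4]
force: [-0.2, 0.2, -0.2]
opening: 0.0796
gripper_force: 0.0
```

apply_moves([
  {"fingers": 87.6, "delta_pos": [-8, 15, 0], "angular": [0, 0, 0]},
  {"fingers": 87.6, "delta_pos": [-24, 43, 0], "angular": [0, 0, 0]},
  {"fingers": 87.6, "delta_pos": [-43, 77, 0], "angular": [0, 0, 0]},
  {"fingers": 87.6, "delta_pos": [-62, 111, 0], "angular": [0, 0, 0]},
  {"fingers": 87.6, "delta_pos": [-80, 144, 0], "angular": [0, 0, 0]},
  {"fingers": 87.6, "delta_pos": [-94, 169, 0], "angular": [0, 0, 0]},
  {"fingers": 87.6, "delta_pos": [-101.1, 182.2, 0], "angular": [0, 0, 0]},
  {"fingers": 87.6, "delta_pos": [-101.1, 182.2, 0], "angular": [0, 0, 0]},
  {"fingers": 87.6, "delta_pos": [-101.1, 182.2, 0], "angular": [0, 0, 0]},
])

```text
clock: 15.65
tool_pos: [0.4561, 0.0226, 0.1841]
orientation: [-180.0, -0.0, -84.4]
force: [0.3, 0.3, 0.4]
opening: 0.0876
gripper_force: 0.0
```

```bash
python3 - <<'E'
from h import *
o=ctrl.get_obs();print(o["tool_pos"],delta(.4555,.0224,.020,-84.4))
E
```

```text
[0.45605271 0.0225788  0.18405475] (array([1.000e-01, 7.000e-01, 1.641e+02]), np.float64(0.035282445377660565))
```

apply_moves([
  {"fingers": 87.6, "delta_pos": [0, 0.5, 20], "angular": [0, 0, 0]},
  {"fingers": 87.6, "delta_pos": [0, 0.5, 50], "angular": [0, 0, 0]},
  {"fingers": 87.6, "delta_pos": [0, 0.5, 80], "angular": [0, 0, 0]},
  {"fingers": 87.6, "delta_pos": [0, 0.5, 110], "angular": [0, 0, 0]},
  {"fingers": 87.6, "delta_pos": [0, 0.5, 132], "angular": [0, 0, 0]},
  {"fingers": 87.6, "delta_pos": [0, 0.5, 148], "angular": [0, 0, 0]},
  {"fingers": 87.6, "delta_pos": [0, 0.5, 158], "angular": [0, 0, 0]},
  {"fingers": 87.6, "delta_pos": [0, 0.5, 163], "angular": [0, 0, 0]},
  {"fingers": 87.6, "delta_pos": [0, 0.5, 164], "angular": [0, 0, 0]},
  {"fingers": 87.6, "delta_pos": [0, 0.5, 164], "angular": [0, 0, 0]},
])

```text
clock: 16.65
tool_pos: [0.4555, 0.0224, 0.0202]
orientation: [-180.0, 0.0, -84.4]
force: [-0.5, -0.1, 0.2]
opening: 0.0878
gripper_force: 0.0
```

apply_moves([
  {"fingers": 60, "delta_pos": [0, 0, 0], "angular": [0, 0, 0]},
  {"fingers": 45, "delta_pos": [0, 0, 0], "angular": [0, 0, 0]},
  {"fingers": 35, "delta_pos": [0, 0, 0], "angular": [0, 0, 0]},
  {"fingers": 30, "delta_pos": [0, 0, 0], "angular": [0, 0, 0]},
  {"fingers": 25, "delta_pos": [0, 0, 0], "angular": [0, 0, 0]},
  {"fingers": 15, "delta_pos": [0, 0, 0], "angular": [0, 0, 0]},
  {"fingers": 10, "delta_pos": [0, 0, 0], "angular": [0, 0, 0]},
  {"fingers": 10, "delta_pos": [0, 0, 0], "angular": [0, 0, 0]},
  {"fingers": 10, "delta_pos": [0, 0, 0], "angular": [0, 0, 0]},
])

```text
clock: 17.55
tool_pos: [0.4552, 0.0224, 0.0199]
orientation: [-180.0, 0.0, -84.4]
force: [0.9, 0.3, -0.1]
opening: 0.0244
gripper_force: 30.0
```

apply_moves([
  {"fingers": 10, "delta_pos": [0, 0, -8], "angular": [0, 0, 0]},
  {"fingers": 10, "delta_pos": [0, 0, -25], "angular": [0, 0, 0]},
  {"fingers": 10, "delta_pos": [0, 0, -48], "angular": [0, 0, 0]},
  {"fingers": 10, "delta_pos": [0, 0, -70], "angular": [0, 0, 0]},
  {"fingers": 10, "delta_pos": [0, 0, -85], "angular": [0, 0, 0]},
  {"fingers": 10, "delta_pos": [0, 0, -90], "angular": [0, 0, 0]},
  {"fingers": 10, "delta_pos": [0, 0, -90], "angular": [0, 0, 0]},
])

```text
clock: 18.25
tool_pos: [0.4551, 0.0224, 0.1104]
orientation: [-179.9, 0.0, -84.4]
force: [-1.1, -0.0, -2.8]
opening: 0.0242
gripper_force: 30.0
```

apply_moves([
  {"fingers": 10, "delta_pos": [1, -8, 0], "angular": [0, 0, 0]},
  {"fingers": 10, "delta_pos": [2, -27, 0], "angular": [0, 0, 0]},
  {"fingers": 10, "delta_pos": [4, -53, 0], "angular": [0, 0, 0]},
  {"fingers": 10, "delta_pos": [7, -81, 0], "angular": [0, 0, 0]},
  {"fingers": 10, "delta_pos": [9, -109, 0], "angular": [0, 0, 0]},
  {"fingers": 10, "delta_pos": [11, -137, 0], "angular": [0, 0, 0]},
  {"fingers": 10, "delta_pos": [13, -160, 0], "angular": [0, 0, 0]},
  {"fingers": 10, "delta_pos": [14, -175, 0], "angular": [0, 0, 0]},
  {"fingers": 10, "delta_pos": [15, -182.4, 0], "angular": [0, 0, 0]},
  {"fingers": 10, "delta_pos": [15, -182.4, 0], "angular": [0, 0, 0]},
])

```text
clock: 19.25
tool_pos: [0.6381, 0.0248, 0.1081]
orientation: [179.9, -0.0, -84.4]
force: [-0.4, 0.5, -1.9]
opening: 0.0247
gripper_force: 30.0
```

apply_moves([
  {"fingers": 10, "delta_pos": [0, 0, 8], "angular": [0, 0, 0]},
  {"fingers": 10, "delta_pos": [0, 0, 22], "angular": [0, 0, 0]},
  {"fingers": 10, "delta_pos": [0, 0, 33], "angular": [0, 0, 0]},
  {"fingers": 10, "delta_pos": [0, 0, 39], "angular": [0, 0, 0]},
  {"fingers": 10, "delta_pos": [0, 0, 40], "angular": [0, 0, 0]},
  {"fingers": 10, "delta_pos": [0, 0, 40], "angular": [0, 0, 0]},
])

```text
clock: 19.85
tool_pos: [0.6379, 0.0252, 0.0697]
orientation: [180.0, -0.0, -84.4]
force: [-0.2, -0.0, -2.0]
opening: 0.0244
gripper_force: 30.0
```

```bash
python3 - <<'E'
from h import *
o=ctrl.get_obs();print(o["tool_pos"],delta(.6385,.0253,.0520,-84.4))
a=ctrl.snapshot("scene")[:,:,::-1]; cv2.imwrite("pics/c5.png",cv2.resize(a[190:390,210:480],None,fx=2.8,fy=2.8))
E
```

```text
[0.63789956 0.02517576 0.06969989] (array([-0.1, -0.6, 17.7]), np.float64(-0.00486335355412848))
```

View pics/c5.png

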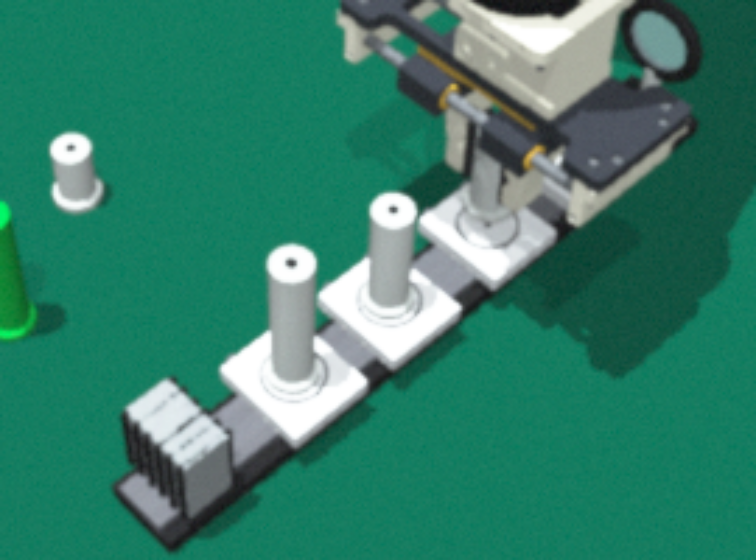

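The 99 and 81 stand centred in their rings at (293,378) and (389,300), and the 63 hangs over the third carrier at (487,215). Lowering.

apply_moves([
  {"fingers": 10, "delta_pos": [0, -0.5, 6], "angular": [0, 0, 0]},
  {"fingers": 10, "delta_pos": [0, -0.5, 11], "angular": [0, 0, 0]},
  {"fingers": 10, "delta_pos": [0, -0.5, 15], "angular": [0, 0, 0]},
  {"fingers": 10, "delta_pos": [0, -0.5, 17], "angular": [0, 0, 0]},
  {"fingers": 10, "delta_pos": [0, -0.5, 17.8], "angular": [0, 0, 0]},
  {"fingers": 10, "delta_pos": [0, -0.5, 18.3], "angular": [0, 0, 0]},
  {"fingers": 10, "delta_pos": [0, -0.5, 18.3], "angular": [0, 0, 0]},
])

```text
clock: 20.6
tool_pos: [0.6383, 0.0251, 0.0519]
orientation: [180.0, -0.0, -84.4]
force: [-2.4, -1.1, 2.4]
opening: 0.0245
gripper_force: 30.0
```

apply_moves([
  {"fingers": 28, "delta_pos": [0, 0, 0], "angular": [0, 0, 0]},
  {"fingers": 36, "delta_pos": [0, 0, 0], "angular": [0, 0, 0]},
  {"fingers": 60, "delta_pos": [0, 0, 0], "angular": [0, 0, 0]},
  {"fingers": 80, "delta_pos": [0, 0, 0], "angular": [0, 0, 0]},
  {"fingers": 80, "delta_pos": [0, 0, -10], "angular": [0, 0, 0]},
  {"fingers": 80, "delta_pos": [0, 0, -35], "angular": [0, 0, 0]},
  {"fingers": 80, "delta_pos": [0, 0, -65], "angular": [0, 0, 0]},
  {"fingers": 80, "delta_pos": [0, 0, -100], "angular": [0, 0, 0]},
  {"fingers": 80, "delta_pos": [0, 0, -115], "angular": [0, 0, 0]},
  {"fingers": 80, "delta_pos": [0, 0, -120], "angular": [0, 0, 0]},
])

```text
clock: 21.6
tool_pos: [0.6397, 0.0255, 0.1749]
orientation: [-179.7, 0.0, -84.4]
force: [1.1, 0.2, -0.5]
opening: 0.0798
gripper_force: 0.0
```

apply_moves([
  {"fingers": 87.6, "delta_pos": [10, 14, 0], "angular": [0, 0, 0]},
  {"fingers": 87.6, "delta_pos": [31, 43, 0], "angular": [0, 0, 0]},
  {"fingers": 87.6, "delta_pos": [56, 78, 0], "angular": [0, 0, 0]},
  {"fingers": 87.6, "delta_pos": [81, 112, 0], "angular": [0, 0, 0]},
  {"fingers": 87.6, "delta_pos": [106, 147, 0], "angular": [0, 0, 0]},
  {"fingers": 87.6, "delta_pos": [130, 180, 0], "angular": [0, 0, 0]},
  {"fingers": 87.6, "delta_pos": [147, 204, 0], "angular": [0, 0, 0]},
  {"fingers": 87.6, "delta_pos": [155, 214.6, 0], "angular": [0, 0, 0]},
  {"fingers": 87.6, "delta_pos": [155, 214.6, 0], "angular": [0, 0, 0]},
  {"fingers": 87.6, "delta_pos": [155, 214.6, 0], "angular": [0, 0, 0]},
])

```text
clock: 22.6
tool_pos: [0.4405, -0.1498, 0.1716]
orientation: [-180.0, -0.0, -84.4]
force: [0.6, 1.1, 0.2]
opening: 0.0878
gripper_force: 0.0
```

```bash
python3 - <<'E'
from h import *
o=ctrl.get_obs();print(o["tool_pos"],delta(.4398,-.1499,.010,-84.4))
E
```

```text
[ 0.44051528 -0.14981267  0.17158666] (array([  0. ,   0.8, 161.6]), np.float64(-0.03834281530585315))
```

apply_moves([
  {"fingers": 87.6, "delta_pos": [0, 0.5, 20], "angular": [0, 0, 0]},
  {"fingers": 87.6, "delta_pos": [0, 0.5, 50], "angular": [0, 0, 0]},
  {"fingers": 87.6, "delta_pos": [0, 0.5, 80], "angular": [0, 0, 0]},
  {"fingers": 87.6, "delta_pos": [0, 0.5, 108], "angular": [0, 0, 0]},
  {"fingers": 87.6, "delta_pos": [0, 0.5, 130], "angular": [0, 0, 0]},
  {"fingers": 87.6, "delta_pos": [0, 0.5, 146], "angular": [0, 0, 0]},
  {"fingers": 87.6, "delta_pos": [0, 0.5, 155], "angular": [0, 0, 0]},
  {"fingers": 87.6, "delta_pos": [0, 0.5, 160], "angular": [0, 0, 0]},
  {"fingers": 87.6, "delta_pos": [0, 0.5, 161], "angular": [0, 0, 0]},
  {"fingers": 87.6, "delta_pos": [0, 0.5, 161], "angular": [0, 0, 0]},
])

```text
clock: 23.6
tool_pos: [0.44, -0.1498, 0.0109]
orientation: [-180.0, -0.0, -84.4]
force: [0.2, -0.5, -0.1]
opening: 0.0872
gripper_force: 0.0
```

apply_moves([
  {"fingers": 60, "delta_pos": [0, 0, 0], "angular": [0, 0, 0]},
  {"fingers": 45, "delta_pos": [0, 0, 0], "angular": [0, 0, 0]},
  {"fingers": 35, "delta_pos": [0, 0, 0], "angular": [0, 0, 0]},
  {"fingers": 30, "delta_pos": [0, 0, 0], "angular": [0, 0, 0]},
  {"fingers": 25, "delta_pos": [0, 0, 0], "angular": [0, 0, 0]},
  {"fingers": 15, "delta_pos": [0, 0, 0], "angular": [0, 0, 0]},
  {"fingers": 10, "delta_pos": [0, 0, 0], "angular": [0, 0, 0]},
  {"fingers": 10, "delta_pos": [0, 0, 0], "angular": [0, 0, 0]},
  {"fingers": 10, "delta_pos": [0, 0, 0], "angular": [0, 0, 0]},
])

```text
clock: 24.5
tool_pos: [0.4395, -0.15, 0.0105]
orientation: [-180.0, -0.0, -84.4]
force: [1.6, 0.6, -0.2]
opening: 0.0239
gripper_force: 30.0
```

apply_moves([
  {"fingers": 10, "delta_pos": [0, 0, -8], "angular": [0, 0, 0]},
  {"fingers": 10, "delta_pos": [0, 0, -25], "angular": [0, 0, 0]},
  {"fingers": 10, "delta_pos": [0, 0, -50], "angular": [0, 0, 0]},
  {"fingers": 10, "delta_pos": [0, 0, -76], "angular": [0, 0, 0]},
  {"fingers": 10, "delta_pos": [0, 0, -100], "angular": [0, 0, 0]},
  {"fingers": 10, "delta_pos": [0, 0, -115], "angular": [0, 0, 0]},
  {"fingers": 10, "delta_pos": [0, 0, -120], "angular": [0, 0, 0]},
  {"fingers": 10, "delta_pos": [0, 0, -120], "angular": [0, 0, 0]},
])

```text
clock: 25.3
tool_pos: [0.4396, -0.1499, 0.1312]
orientation: [-179.9, 0.0, -84.4]
force: [-0.4, 0.1, -2.5]
opening: 0.0241
gripper_force: 30.0
```

apply_moves([
  {"fingers": 10, "delta_pos": [-10, -9, 0], "angular": [0, 0, 0]},
  {"fingers": 10, "delta_pos": [-34, -31, 0], "angular": [0, 0, 0]},
  {"fingers": 10, "delta_pos": [-65, -59, 0], "angular": [0, 0, 0]},
  {"fingers": 10, "delta_pos": [-98, -90, 0], "angular": [0, 0, 0]},
  {"fingers": 10, "delta_pos": [-131, -120, 0], "angular": [0, 0, 0]},
  {"fingers": 10, "delta_pos": [-164, -150, 0], "angular": [0, 0, 0]},
  {"fingers": 10, "delta_pos": [-194, -177, 0], "angular": [0, 0, 0]},
  {"fingers": 10, "delta_pos": [-217, -198, 0], "angular": [0, 0, 0]},
  {"fingers": 10, "delta_pos": [-230, -210, 0], "angular": [0, 0, 0]},
  {"fingers": 10, "delta_pos": [-235.3, -215.3, 0], "angular": [0, 0, 0]},
])

```text
clock: 26.3
tool_pos: [0.631, 0.1067, 0.1287]
orientation: [179.9, -0.0, -84.3]
force: [-0.7, 0.2, -1.6]
opening: 0.0242
gripper_force: 30.0
```

apply_moves([
  {"fingers": 10, "delta_pos": [0, 0, 8], "angular": [0, 0, 0]},
  {"fingers": 10, "delta_pos": [0, 0, 25], "angular": [0, 0, 0]},
  {"fingers": 10, "delta_pos": [0, 0, 45], "angular": [0, 0, 0]},
  {"fingers": 10, "delta_pos": [0, 0, 60], "angular": [0, 0, 0]},
  {"fingers": 10, "delta_pos": [0, 0, 68], "angular": [0, 0, 0]},
  {"fingers": 10, "delta_pos": [0, 0, 70], "angular": [0, 0, 0]},
  {"fingers": 10, "delta_pos": [0, 0, 70], "angular": [0, 0, 0]},
])

```text
clock: 27.0
tool_pos: [0.6307, 0.1046, 0.0607]
orientation: [180.0, -0.0, -84.4]
force: [-0.6, -0.6, -0.5]
opening: 0.0243
gripper_force: 30.0
```

```bash
python3 - <<'E'
from h import *
o=ctrl.get_obs();print(o["tool_pos"],delta(.6308,.1053,.0425,-84.4))
a=ctrl.snapshot("scene")[:,:,::-1]; cv2.imwrite("pics/c6.png",cv2.resize(a[150:350,270:540],None,fx=2.8,fy=2.8))
E
```

```text
[0.63066772 0.10462612 0.06065136] (array([-0.7, -0.2, 18.2]), np.float64(-0.04373533588740486))
```

View pics/c6.png

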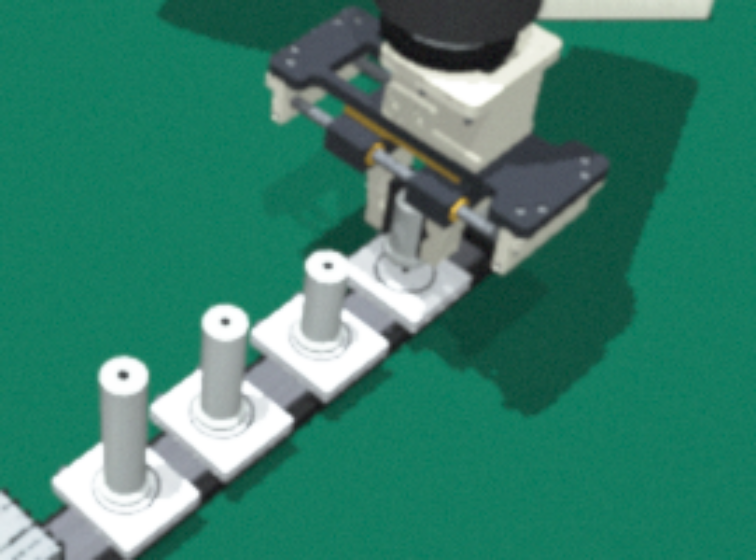

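Three posts stand centred and the 45 hangs over the last carrier at (405,250), clear of the lens. Lowering.

apply_moves([
  {"fingers": 10, "delta_pos": [-0.4, 0, 6], "angular": [0, 0, 0]},
  {"fingers": 10, "delta_pos": [-0.4, 0, 11], "angular": [0, 0, 0]},
  {"fingers": 10, "delta_pos": [-0.4, 0, 15], "angular": [0, 0, 0]},
  {"fingers": 10, "delta_pos": [-0.4, 0, 17], "angular": [0, 0, 0]},
  {"fingers": 10, "delta_pos": [-0.4, 0, 17.8], "angular": [0, 0, 0]},
  {"fingers": 10, "delta_pos": [-0.4, 0, 18.3], "angular": [0, 0, 0]},
  {"fingers": 10, "delta_pos": [-0.4, 0, 18.3], "angular": [0, 0, 0]},
])

```text
clock: 27.75
tool_pos: [0.6307, 0.1055, 0.0426]
orientation: [-180.0, -0.0, -84.4]
force: [-2.1, 0.6, 2.1]
opening: 0.0244
gripper_force: 30.0
```

apply_moves([
  {"fingers": 28, "delta_pos": [0, 0, 0], "angular": [0, 0, 0]},
  {"fingers": 36, "delta_pos": [0, 0, 0], "angular": [0, 0, 0]},
  {"fingers": 60, "delta_pos": [0, 0, 0], "angular": [0, 0, 0]},
  {"fingers": 80, "delta_pos": [0, 0, 0], "angular": [0, 0, 0]},
  {"fingers": 80, "delta_pos": [0, 0, -10], "angular": [0, 0, 0]},
  {"fingers": 80, "delta_pos": [0, 0, -35], "angular": [0, 0, 0]},
  {"fingers": 80, "delta_pos": [0, 0, -65], "angular": [0, 0, 0]},
  {"fingers": 80, "delta_pos": [0, 0, -100], "angular": [0, 0, 0]},
  {"fingers": 80, "delta_pos": [0, 0, -135], "angular": [0, 0, 0]},
  {"fingers": 80, "delta_pos": [0, 0, -160], "angular": [0, 0, 0]},
])

```text
clock: 28.75
tool_pos: [0.6315, 0.1056, 0.206]
orientation: [-179.8, 0.0, -84.4]
force: [0.7, 1.0, -0.1]
opening: 0.0795
gripper_force: 0.0
```

apply_moves([
  {"fingers": 80, "delta_pos": [0, 40, 0], "angular": [0, 0, 0]},
  {"fingers": 80, "delta_pos": [0, 80, 0], "angular": [0, 0, 0]},
  {"fingers": 80, "delta_pos": [0, 120, 0], "angular": [0, 0, 0]},
  {"fingers": 80, "delta_pos": [0, 150, 0], "angular": [0, 0, 0]},
  {"fingers": 80, "delta_pos": [0, 160, 0], "angular": [0, 0, 0]},
  {"fingers": 80, "delta_pos": [0, 160, 0], "angular": [0, 0, 0]},
  {"fingers": 80, "delta_pos": [0, 160, 0], "angular": [0, 0, 0]},
])

```text
clock: 29.45
tool_pos: [0.4725, 0.0904, 0.2031]
orientation: [-179.9, 0.0, -84.4]
force: [-0.8, -0.2, 0.0]
opening: 0.0798
gripper_force: 0.0
```

```bash
python3 - <<'E'
from h import *
cv2.imwrite("pics/s7.png",ctrl.snapshot("scene")[:,:,::-1])
E
```

```text
(no output)
```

View pics/s7.png

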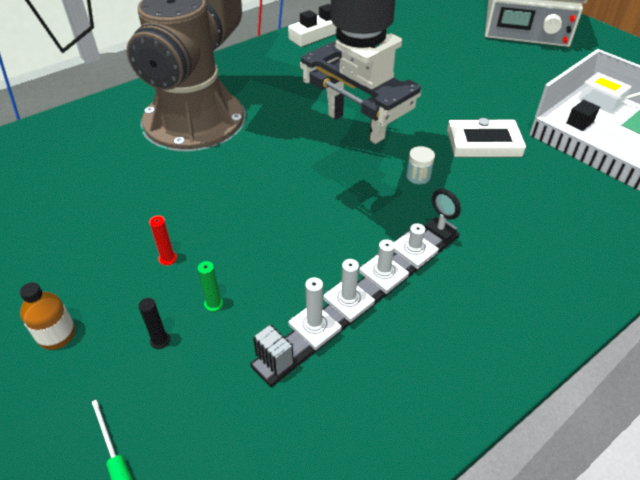

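All four posts stand as a stair on the carriers: tops at (418,229), (386,244), (350,265) and (314,284). The jar is unmoved at (420,165) and the gripper is clear. Handing in.

```bash
python3 -c "
from plant import ctrl
print(ctrl.close_job())"
```

```text
the job is handed in; nothing more can be done
None
```

The four posts stand upright and centred by eye on their carriers, rising 45, 63, 81, 99 mm from the lens ring, the jar was not moved, the gripper is clear, and the job was handed in at about 30 s (no verdict was returned).

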